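# Move the lift-off counter guard to the other stand

## Task

Take the small clear guard panel off the stand it hangs in and hang it in the empty stand the same way round: pinch its two tabs together to draw the sprung hinge pin, lift it out, feel it gently down into the other stand's open bearings until it is fully seated, and let the pin spring home into its bore. The empty stand's bearings are set only roughly, so never press the guard on it with more than about 20 N, nor wrench it out of the first; leave the panel hanging plumb, and do not disturb the meals, cup or bottles.

Things in the scene. Friction and masses are not known exactly. Their poses are not given: they have to be found in the camera images.
- guard: loose guard, 0.3 kg: round aluminium header bar (16 mm across, 144 mm long, along its y) carrying two upright tabs, and below it a clear panel 100 mm wide (y), 4 mm thick, down to 95 mm under the bar axis. Origin on the bar axis, mid-length; z up, x across the panel. It must clear the stand (lips 31 mm above the axis) before it goes sideways. Not reported while held
- tabs (a point): point on the guard 31 mm above its origin, to centre the grip on, closing along y. Each tab is 22 mm wide (x), 6 mm thick, from 8 to 48 mm above the bar axis. Fixed tab: outer face at y = +18 mm. Sprung tab (moves the pin): outer face at y = -33 mm at rest, -18 mm squeezed fully in; then both tabs are held firmly and lift the guard
- hinge_pin (a joint): travel of the sprung pin (m): 0 = out, 0.015 = fully drawn, its tip then flush with the bar's end. Round, 8 mm, coaxial with the bar; when out it sticks 14 mm out of the bar's -y end. Squeezing the sprung tab towards +y draws it; its spring pushes it out with 6 N at rest, 9.8 N drawn
- stand_a: fixed stand that the guard hangs in at the start: two posts 208 mm apart (along its y), feet 120 mm long (x), 234 mm wide over all. Origin on the counter midway between the posts; z up
- stand_b: the same kind of fixed stand, empty at the start. Its two bearings are clamped on by eye: together they sit up to 7 mm off axis_b either way along the stand's x, and up to 8 mm above or below it; along y they are true. This offset is not reported: feel (or see) it. The clamps hold firm
- axis_a (a point): middle of stand_a's hinge axis, 150 mm above the counter, axes those of the stand; at the start the guard's origin is here (up to 2 mm off along y), axes aligned
- axis_b (a point): nominal middle of stand_b's hinge axis, 150 mm above the counter, axes those of the stand. The seated guard has its origin here, but for the bearings' offset, axes aligned, pin towards -y. At 60 to 74 mm to either side along y is a bearing open at the top; its floor, 8 mm below the axis, carries the bar
- mouth_b (a point): 26 mm above axis_b: nominal top of the bearings' flared mouths, 41 mm wide (x). The flanks, 30 degrees from vertical, narrow to a 19 mm slot at 7 mm above the axis, so a bar up to 10 mm off in x is led in, pushed sideways away from the flank it touches until it drops into the slot
- bore_b (a point): nominal centre of the 12 mm square bore in stand_b's -y end cheek, at its inner face. The cheeks' inner faces are 76 mm either side of the middle (4 mm end play each side), 18 mm high above the axis, then lips leaning outwards up to 31 mm. The pin can enter the bore only with the bar down on the bearing floors
- meal_a: a sealed foil meal tray, 162 x 192 x 38 mm, 0.45 kg, loose on the counter behind (+x of) a stand; a bystander; origin at the centre of its underside
- meal_b: a sealed foil meal tray, 162 x 192 x 38 mm, 0.45 kg, loose on the counter behind (+x of) a stand; a bystander; origin at the centre of its underside
- cup: an empty paper cup, 72 mm across, 85 mm tall, standing between the stands; a bystander; origin at the centre of its underside
- bottle_1: a full drinks bottle standing upright, 64 mm across, about 210 mm tall; a bystander; origin at the centre of its underside
- bottle_2: a full drinks bottle standing upright, 64 mm across, about 210 mm tall; a bystander; origin at the centre of its underside
Mind the look-alikes: they are no part of the job. What is shaped like the guard but pink or turquoise is not meant.

How it is judged:
On the way, in this order (a step that is already met when the one before it is completed fails the run):
1. the hinge pin is drawn while the guard still hangs in its first stand (value of joint hinge_pin above 0.011 m and distance between guard and axis_a below 0.02 m), for 0.1 s.
2. the guard is lifted clear of its first stand (z of guard in the frame of axis_a above 0.04 m and contact force between guard and stand_a below 0.1 N), for 0.1 s.
At the end, for the whole second after the job is handed in: The guard hangs at rest in stand_b, seated on its bearings: origin within 11 mm in x, 8 mm in y and 12 mm in z of axis_b, plumb within 0.2 rad, in line with the stand within 0.08 rad, hinge pin sprung out to within 3 mm of its full travel (value of joint hinge_pin below 0.003 m and x of guard in the frame of axis_b between -0.011 and 0.011 m and y of guard in the frame of axis_b between -0.008 and 0.008 m and z of guard in the frame of axis_b between -0.012 and 0.012 m and angle between guard's own z axis and vertical below 0.2 rad and angle between the y axis of guard and the y axis of axis_b, either way round below 0.08 rad and contact force between guard and stand_b above 1 N and linear speed of guard below 0.03 m/s and angular speed of guard below 0.5 rad/s); the robot touches nothing.
It fails at once if the guard is wrenched against its first stand (more than 60 N) (contact force between guard and stand_a above 60 N).
It fails at once if the guard is pressed on the empty stand with more than 20 N (contact force between guard and stand_b above 20 N).
It fails at once if a meal, the cup or a bottle is moved by more than 30 mm (distance of any of meal_a, meal_b, cup, bottle_1, bottle_2 from where it was at the start of the episode above 0.03 m).
It also fails if it takes over 51 s, if anything falls off the work surface, if the arm or the gripper's body presses on something with over 40 N, if the wrist force passes 120 N, or if a joint passes its speed limit or range.

## Robot

A 6-joint arm with a two-finger parallel gripper is mounted at the origin on the work surface. World frame = base frame: x ahead of the robot, y to its left, z up, the work surface at z = 0. Lengths are in m, angles in rad, forces in N, time in s.
With the tool pointing down it reaches from about 0.325 to 0.775 m from the base axis. Payload 5.5 kg.
Tool frame: the origin (TCP) lies midway between the tips of the shut fingers; the grasp point (between the pads) lies 19 mm behind it; z points along the fingers, y is the line along which they close (so a half turn about z gives the same grasp; the last joint's range is limited). The gripper opens to 85 mm and grips with 20 to 120 N. Pads are 22 mm wide; open, the fingers measure 114 mm over their backs; the gripper's body (76 mm by 85 mm) begins 54 mm behind the grasp point. The pads swing forward as they close: fully open they stand 13 mm farther back than shut.
Start: joints at [1.047, 0.091, 1.231, -0, 1.82, -0.057], TCP at [0.27, 0.536, 0.209] pointing down, gripper open.
Joint ranges: [-2.87, 2.87], [-0.86, 2.18], [0.17, 2.46], [-1.51, 4.65], [0.06, 2.69], [-2.65, 2.65]. Speed limits (rad/s): [2.57, 2.57, 3.01, 3.14, 3.14, 3.14].

## Interface

Orientations are given as [roll, pitch, yaw] about the fixed x, y, z axes, in that order (R = Rz(yaw) Ry(pitch) Rx(roll)).
In Python, from rig import manip gives the robot as it stands.
- The arm moves only by the tool play_rows, never from a script. Its argument "motion" is a list that holds one entry, the list of rows, each a list of 7 numbers: the turn, a rotation vector about the tool's x, y, z in rad, then the shift along the tool's x, y, z in mm, then the closure, from -1 (fully open) to 1 (shut). A call has exactly 5 rows; each row shifts and turns the commanded pose from where the row before left it, along the tool's axes as they then stand; what a row does not reach is not made up. A row lasts 1/10 s, in which the tool goes at most 50 mm and 8.59 degrees, less where a joint would pass 70% of its speed; a pose out of reach is approached as far as the arm can. A call is refused whole if a number of a shift passes 50 or a number of a turn 0.15, either way. A call with a gripper value outside its range is refused whole. The fingers move at their own pace and stop on an object; "newtons" is the grip in N (left out, the last holds). Time passes only in rows, so rows that do not move let the fingers close, or fill a call up. It gives the time, the measured TCP pose, the force, the opening and the grip force at its end, in the units of the state.
- manip.sense(): the state, without advancing time (a new reading comes with each control period).
- manip.snapshot(name): name is "scene" or "top" or "wrist"; returns a dict with "color" (480x640x3 uint8, blue, green, red), "fx", "fy", "cx", "cy" (pixels), "view" (4x4, takes a point from world to camera coordinates). Camera axes: x right, y up, looking along -z (the intrinsics and any distortion apply to the point x, -y, -z); pixel columns grow to the right and rows downward; lengths in m; the calibration is good to about 2 mm. A picture is of the moment at which its call begins. There is no depth.
- manip.hand_in(): hands the job in; it is judged then, once.
The state is a dict: "t": time; "joint_positions": joint angles; "dq": joint speeds; "joint_efforts": joint torques, N m; "ee_pos": TCP position; "tcp_rot": TCP orientation; "wrist_force": force on the tool from outside, world axes, zero at the start; "moment": the same for the moment, N m; "opening": finger opening in m; "grip_force": force on a finger pad.
Only numpy, scipy, OpenCV 4.12 (cv2) and the standard library are available. Lean on these libraries where they do the work, as an engineer would, in place of code of your own. Each camera call takes 0.05 s, during which the arm holds its last target. There are 200 camera calls.

## Working session

There is one attempt and no reset: what is moved stays moved. The work goes in short steps, Python scripts to look and compute and a tool call to move; the robot and the scene stay as the last step left them, time stands still between calls to the robot, and variables do not carry over. Pictures are saved under pics/ and viewed, at most 10 in all, crops included, and the job is handed in when it is done.

Besides the shell and the picture viewer there is one more tool, called after ">>>" as name([rows], argument=value, ...), one row to a line, values as JSON. play_rows: Moves the arm, as the interface text tells. Its arguments: {"type":"object","properties":{"motion":{"type":"array"},"newtons":{"type":"number"}},"required":["motion"]}

```bash
mkdir -p pics; cat > h.py <<'E'
import numpy as np,cv2
from rig import manip
def proj(s,p):
    p=np.atleast_2d(p);c=(s["view"]@np.c_[p,np.ones(len(p))].T).T[:,:3]
    return np.c_[s["cx"]+s["fx"]*c[:,0]/-c[:,2], s["cy"]-s["fy"]*c[:,1]/-c[:,2]]
def ray(s,u,v):
    V=np.array(s["view"]);R=V[:3,:3];d=R.T@np.array([(u-s["cx"])/s["fx"],-(v-s["cy"])/s["fy"],-1]);return -R.T@V[:3,3],d
def onz(s,u,v,z):
    o,d=ray(s,u,v);return o+d*(z-o[2])/d[2]
E
python3 - <<'E'
from h import *
for n in("scene","top"):
    s=manip.snapshot(n);cv2.imwrite(f"pics/{n}0.png",s["color"]);print(n,{k:v for k,v in s.items() if k!="color"})
print(manip.sense())
E
```

```text
scene {'fx': 468.24357565460986, 'fy': 468.24357565460986, 'cx': 317.9225433087835, 'cy': 231.32386327700644, 'view': array([[ 0.85183099,  0.52372466, -0.00982036, -0.40677048],
       [-0.35043904,  0.58371825,  0.73243804,  0.07562739],
       [ 0.38932819, -0.62047199,  0.68076286, -1.40461204],
       [ 0.        ,  0.        ,  0.        ,  1.        ]])}
top {'fx': 533.2205145577029, 'fy': 533.2205145577029, 'cx': 316.9581502131585, 'cy': 236.42374655273753, 'view': array([[ 1.29931558e-02, -9.99914930e-01,  1.14464344e-03,
        -2.17389172e-03],
       [ 9.77232639e-01,  1.29408444e-02,  2.11775597e-01,
        -5.09925334e-01],
       [-2.11772394e-01, -1.63305041e-03,  9.77317649e-01,
        -1.22042273e+00],
       [ 0.00000000e+00,  0.00000000e+00,  0.00000000e+00,
         1.00000000e+00]])}
{'t': 0.1, 'joint_positions': array([ 1.04728678e+00,  9.18136551e-02,  1.23179641e+00,  2.63746534e-05,
        1.81978733e+00, -5.66732034e-02]), 'dq': array([ 0.00056134, -0.00211129, -0.00368119,  0.00082921, -0.00073825,
        0.00206009]), 'joint_efforts': array([ 1.74527409e-03, -4.60216784e+01, -4.19220650e+01, -2.51369265e-04,
        1.05702120e-02, -1.35125127e-06]), 'ee_pos': array([0.26986914, 0.53555247, 0.20772848]), 'tcp_rot': array([-3.13979226e+00, -1.27757772e-04,  2.67476267e+00]), 'wrist_force': array([0.74420426, 1.19134498, 0.06858485]), 'moment': array([ 0.00057379, -0.02539809, -0.01831601]), 'grip_force': 0.0, 'opening': 0.08532621137868933}
```

View pics/top0.png

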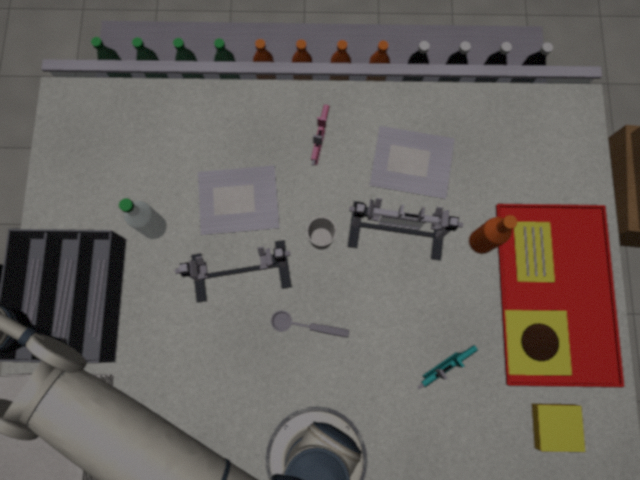

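View pics/scene0.png

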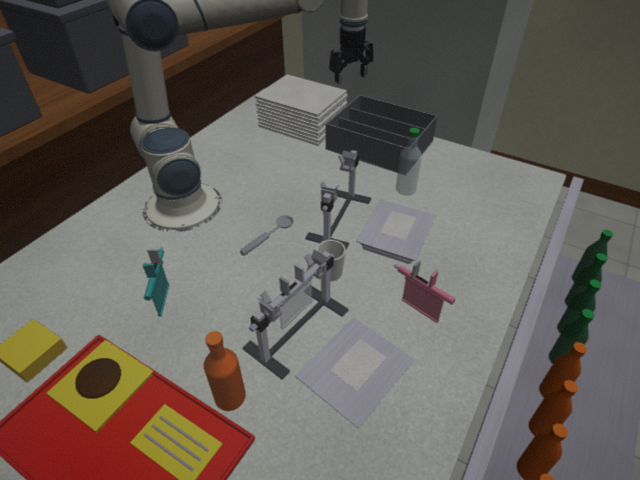

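The top view shows stand A with the clear/aluminium guard near (403,222) and the empty stand B near (235,265). The pink look-alike is at (319,135) and the turquoise one at (449,366). The guard at (403,222) fits because it hangs in a stand and is colourless. I'll confirm this in one enlarged crop.

```bash
python3 - <<'E'
from h import *
t=cv2.imread("pics/top0.png");a=cv2.resize(t[185:275,335:475],None,fx=5.6,fy=5.6,interpolation=cv2.INTER_CUBIC)
b=cv2.resize(t[225:315,165:305],None,fx=5.6,fy=5.6,interpolation=cv2.INTER_CUBIC)
cv2.imwrite("pics/ca.png",a);cv2.imwrite("pics/cb.png",b)
E
```

```text
(no output)
```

View pics/ca.png

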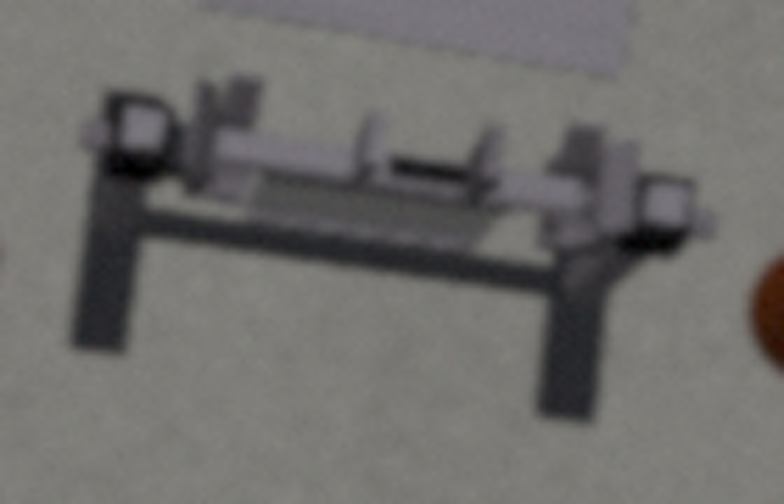

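View pics/cb.png

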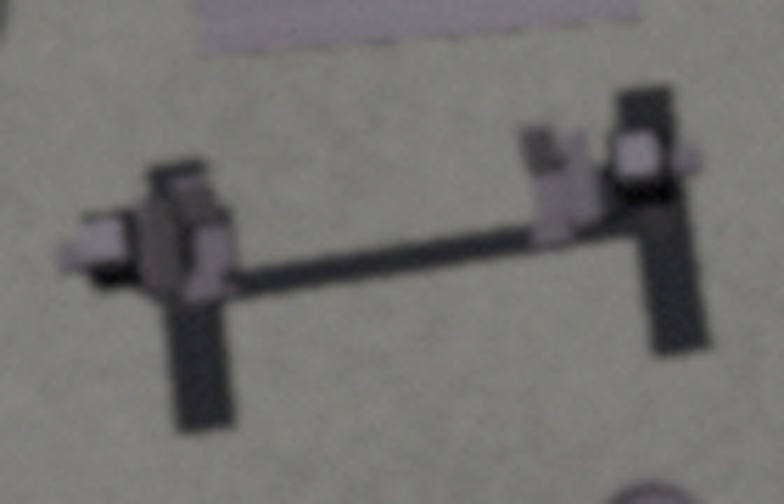

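Stand A holds the colourless guard. Its fixed tab is at crop (372,150) and its sprung tab, further from mid-bar, at (487,165), so the pin points to image right (world -y). Stand B is empty. Next I'll compute the stand frames from the ends of the feet.

```bash
python3 - <<'E'
from h import *
s=manip.snapshot("top")
def P(off,u,v,z): return onz(s,off[0]+(u+.5)/5.6-.5,off[1]+(v+.5)/5.6-.5,z)
A=(335,185);B=(165,225)
for n,o,l,r in(("A",A,(75,349),(593,421)),("B",B,(178,434),(708,350))):
    L=P(o,*l,.008);R=P(o,*r,.008);d=(L-R)[:2];w=np.linalg.norm(d);d/=w
    yaw=np.arctan2(-d[0],d[1]);x=np.array([d[1],-d[0]]);print(n,"w",w,"yaw",yaw,np.degrees(yaw),"org",(L+R)[:2]/2+.06*x)
L=P(A,215,143,.155);R=P(A,585,193,.155);print("bar",L,R,np.linalg.norm(L-R),(L+R)/2)
for n,o,l,r in(("postA",A,(145,128),(665,200)),("postB",B,(102,242),(637,155))):
  for z in (.17,.18,.19):
    L=P(o,*l,z);R=P(o,*r,z);print(n,z,np.linalg.norm(L-R),(L+R)/2)
s=manip.snapshot("wrist");print(s["view"],s["fx"],s["cx"],s["cy"]);print(np.linalg.inv(s["view"]))
E
```

```text
A w 0.22924937016481264 yaw -0.12770239346970857 -7.316808179533306 org [ 0.53943421 -0.19371656]
B w 0.23110593544932992 yaw 0.17096912459454824 9.795809266313936 org [0.43265301 0.19007331]
bar [ 0.5496098  -0.11938437  0.155     ] [ 0.53109958 -0.26553541  0.155     ] 0.1473185496312212 [ 0.54035469 -0.19245989  0.155     ]
postA 0.17 0.20445716099475386 [ 0.53808015 -0.19177019  0.17      ]
postA 0.18 0.20264897835517257 [ 0.53544303 -0.1900527   0.18      ]
postA 0.19 0.20084079571559116 [ 0.53280591 -0.18833521  0.19      ]
postB 0.17 0.20687859115519336 [0.43059909 0.18892657 0.17      ]
postB 0.18 0.20504899381945874 [0.42891251 0.18727724 0.18      ]
postB 0.19 0.20321939648372417 [0.42722593 0.18562792 0.19      ]
[[ 0.44975849  0.89314771 -0.00211428 -0.5984191 ]
 [-0.84364196  0.42404953 -0.32931785  0.04389582]
 [-0.29323292  0.14989719  0.94421676 -0.38137897]
 [ 0.          0.          0.          1.        ]] 414.05018726828155 319.6468896352166 250.40280436006609
[[ 0.44975849 -0.84364196 -0.29323292  0.19434356]
 [ 0.89314771  0.42404953  0.14989719  0.57303029]
 [-0.00211428 -0.32931785  0.94421676  0.37329487]
 [ 0.          0.          0.          1.        ]]
```

The bar length of 147 mm (true 144) and the post spacing agree with the given sizes. Stand A is at about (0.540,-0.193) with yaw -0.13, and stand B at about (0.4325,0.190) with yaw +0.17. I'll move the wrist camera over B to measure its bearings.

>>> play_rows([
  [[0,0,-0.127,0,0,-12,-1],[0,0,-0.127,0,0,-12,-1],[0,0,-0.127,0,0,-12,-1],[0,0,-0.127,0,0,-12,-1],[0,0,-0.127,0,0,-12,-1]],
])

```text
t: 0.7
ee_pos: [0.27, 0.5357, 0.269]
tcp_rot: [-3.141, -0.0, -2.968]
wrist_force: [0.3, 0.1, 0.2]
opening: 0.0858
grip_force: 0.0
```

>>> play_rows([
  [[0,0,0,-18,-36,0,-1],[0,0,0,-18,-36,0,-1],[0,0,0,-18,-36,0,-1],[0,0,0,-18,-36,0,-1],[0,0,0,-18,-36,0,-1]],
])

```text
t: 1.2
ee_pos: [0.3895, 0.372, 0.2686]
tcp_rot: [-3.142, -0.0, -2.973]
wrist_force: [0.7, 0.1, 0.9]
opening: 0.0852
grip_force: 0.0
```

>>> play_rows([
  [[0,0,0,-19,-37,0,-1],[0,0,0,-19,-37,0,-1],[0,0,0,-19,-37,0,-1],[0,0,0,-19,-37,0,-1],[0,0,0,-19,-37,0,-1]],
])

```text
t: 1.7
ee_pos: [0.5143, 0.2054, 0.2687]
tcp_rot: [3.142, -0.0, -2.973]
wrist_force: [0.1, -0.4, 1.3]
opening: 0.0855
grip_force: 0.0
```

```bash
python3 - <<'E'
from h import *
s=manip.snapshot("wrist");cv2.imwrite("pics/wB.png",s["color"])
psi=.17;X=np.array([np.cos(psi),np.sin(psi),0]);Y=np.array([-np.sin(psi),np.cos(psi),0]);O=np.array([.4325,.190,.15])
for y in(-.076,-.06,.06,.076):print(y,[proj(s,O+Y*y+X*x+[0,0,.026])[0].round(1).tolist() for x in(-.0205,.0205)],[proj(s,O+Y*y+X*x-[0,0,.008])[0].round(1).tolist() for x in(-.0095,.0095)])
print(np.linalg.inv(s["view"]))
E
```

```text
-0.076 [[186.7, 71.8], [193.9, 145.2]] [[204.1, 94.0], [206.7, 124.0]]
-0.06 [[214.5, 71.8], [220.3, 145.2]] [[228.3, 93.9], [230.4, 124.0]]
0.06 [[423.7, 71.4], [418.2, 144.9]] [[410.2, 93.6], [408.2, 123.7]]
0.076 [[451.6, 71.4], [444.6, 144.9]] [[434.4, 93.6], [431.9, 123.7]]
[[-1.67726146e-01 -9.30944646e-01 -3.24360919e-01  4.30691094e-01]
 [ 9.85833281e-01 -1.58663169e-01 -5.43943134e-02  1.90202627e-01]
 [-8.26036542e-04 -3.28889138e-01  9.44368176e-01  4.34068589e-01]
 [ 0.00000000e+00  0.00000000e+00  0.00000000e+00  1.00000000e+00]]
```

View pics/wB.png

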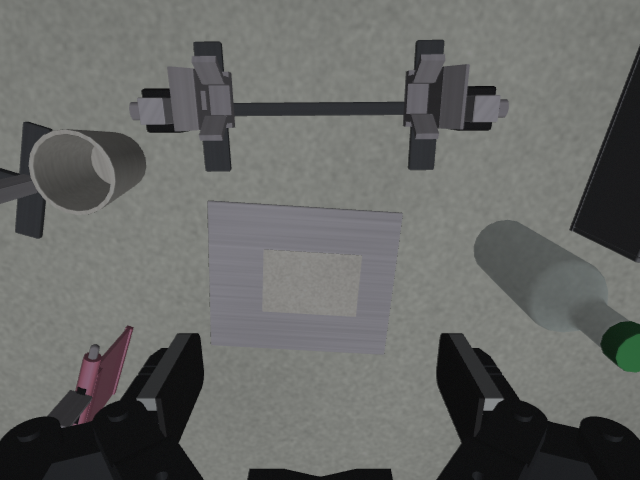

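The wrist view shows stand B from above. The -y bearing (with the bore) is near (215,97), the +y bearing near (425,97), and the feet run from (208,42) to (217,170) and from (430,40) to (422,170). I'll enlarge the bearings.

```bash
python3 - <<'E'
from h import *
t=cv2.imread("pics/wB.png");f=lambda c:cv2.resize(c,None,fx=4,fy=4,interpolation=cv2.INTER_CUBIC)
c=np.hstack([f(t[35:180,160:250]),f(t[35:180,392:482])]);c=cv2.convertScaleAbs(c,alpha=1.5)
cv2.imwrite("pics/cw.png",c);print(c.shape)
E
```

```text
(580, 720, 3)
```

View pics/cw.png

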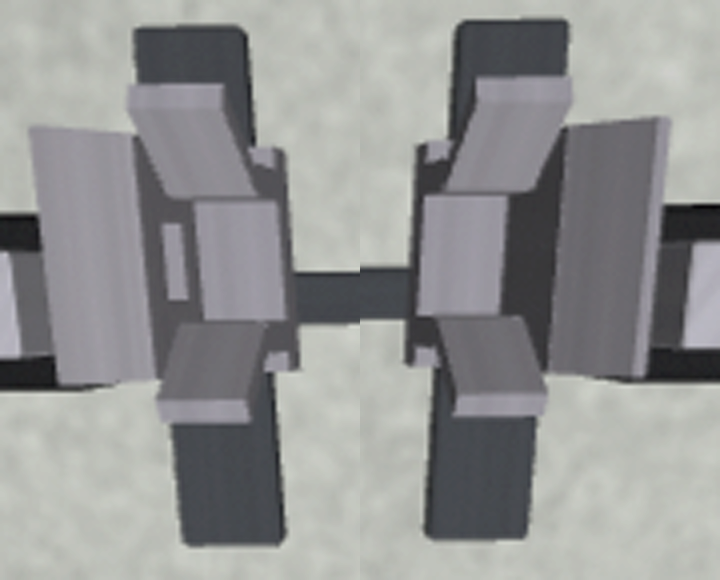

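```bash
python3 - <<'E'
from h import *
from scipy.optimize import least_squares
s=manip.snapshot("wrist")
L=lambda u,v:np.array([160+(u+.5)/4-.5,35+(v+.5)/4-.5]); R=lambda u,v:L(u,v)+[392-160-90,0]
# feet mid of ends, foot top z~.008
for z in (.006,.012):
    F=[onz(s,*p,z) for p in(L(190,27),L(234,545),R(512,20),R(475,540))]
    m=sum(F)/4; d=(F[2]+F[3]-F[0]-F[1])[:2]/2
    print(z,m[:2],"yaw",np.arctan2(-d[0],d[1]),"gap",np.linalg.norm(d),[np.linalg.norm(F[0]-F[1]),np.linalg.norm(F[2]-F[3])])
psi=np.arctan2(-d[0],d[1]);X=np.array([np.cos(psi),np.sin(psi),0]);Y=np.array([-np.sin(psi),np.cos(psi),0]);O=np.array([m[0],m[1],.15])
obs=[(-.0205,-.06,.026,L(222,108)),(.0205,-.06,.026,L(248,402)),(-.0205,.06,.026,R(480,103)),(.0205,.06,.026,R(457,397)),
 (-.0205,-.074,.026,L(129,108)),(.0205,-.074,.026,L(160,402)),(-.0205,.074,.026,R(570,103)),(.0205,.074,.026,R(545,397))]
W=lambda q,o:O+X*(o[0]+q[0])+Y*(o[1]+q[1]+0)+np.array([0,0,o[2]+q[2]])
for ob in(obs,obs[:4]):
    r=least_squares(lambda q:np.concatenate([proj(s,W(q,o))[0]-o[3] for o in ob]),[0,0,0]);print("dx,dy,dz",r.x,"res",r.fun.round(1))
print("O",O,"psi",psi,"bearing",O+X*r.x[0]+Y*r.x[1])
E
```

```text
0.006 [0.43628062 0.18357212] yaw 0.169479641174928 gap 0.2068195958232793 [np.float64(0.11957006711323434), np.float64(0.11948278365309808)]
0.012 [0.43624202 0.18360939] yaw 0.16947964117492811 gap 0.2039147353535397 [np.float64(0.11789065970534959), np.float64(0.117804602174855)]
dx,dy,dz [-0.00640684  0.0009375  -0.00790277] res [ 0.5  0.6 -0.1 -0.4 -0.9  0.2 -0.  -0.4 -0.1  0.8 -0.7 -0.3  0.6  0.1
  0.7 -0.6]
dx,dy,dz [-0.00638097  0.00102902 -0.00674105] res [ 0.2  0.4 -0.4 -0.2 -0.3  0.1  0.5 -0.3]
O [0.43624202 0.18360939 0.15      ] psi 0.16947964117492811 bearing [0.42977892 0.18354739 0.15      ]
```

Feet length (119.6 mm) and gap (207 mm) match the given sizes. B's axis is at about (0.436,0.184) with yaw 0.1695, and its bearings are offset about -6.4 mm in x and -7 mm in z. Now I'll take the same look over A.

>>> play_rows([
  [[0,0,0.15,0,0,0,-1],[0,0,0.15,0,0,0,-1],[0,0,0,-18,-44,0,-1],[0,0,0,-18,-44,0,-1],[0,0,0,-18,-44,0,-1]],
])

```text
t: 2.3
ee_pos: [0.5496, 0.0686, 0.2687]
tcp_rot: [3.141, -0.0, 3.012]
wrist_force: [1.3, 1.4, 0.5]
opening: 0.0855
grip_force: 0.0
```

>>> play_rows([
  [[0,0,0,-18,-44,0,-1],[0,0,0,-18,-44,0,-1],[0,0,0,-18,-44,0,-1],[0,0,0,-18,-44,0,-1],[0,0,0,-18,-44,0,-1]],
])

```text
t: 2.8
ee_pos: [0.6102, -0.162, 0.2687]
tcp_rot: [3.141, 0.0, 3.01]
wrist_force: [1.2, 0.7, -0.1]
opening: 0.0853
grip_force: 0.0
```

>>> play_rows([
  [[0,0,0,-16,-40,0,-1],[0,0,0,0,0,0,-1],[0,0,0,0,0,0,-1],[0,0,0,0,0,0,-1],[0,0,0,0,0,0,-1]],
])

```text
t: 3.3
ee_pos: [0.6207, -0.201, 0.2696]
tcp_rot: [3.142, 0.001, 3.012]
wrist_force: [0.1, 0.7, 0.4]
opening: 0.0855
grip_force: 0.0
```

```bash
python3 - <<'E'
from h import *
s=manip.snapshot("wrist");cv2.imwrite("pics/wA.png",s["color"]);np.save("wA.npy",s["view"])
c=cv2.convertScaleAbs(cv2.resize(s["color"][20:200,140:540],None,fx=2,fy=2,interpolation=cv2.INTER_CUBIC),alpha=1.5);cv2.imwrite("pics/cwA.png",c)
E
```

```text
(no output)
```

View pics/cwA.png

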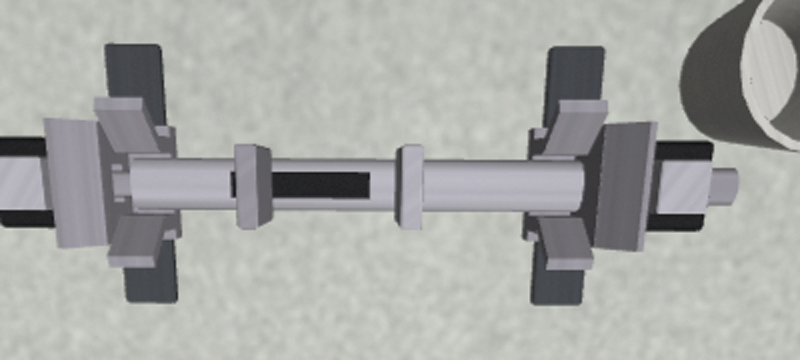

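```bash
python3 - <<'E'
from h import *
s=manip.snapshot("wrist")
L=lambda u,v:np.array([140+(u+.5)/2-.5,20+(v+.5)/2-.5])
z=.006;F=[onz(s,*L(*p),z) for p in((133,44),(151,302),(577,47),(557,304))]
m=sum(F)/4; d=(F[2]+F[3]-F[0]-F[1])[:2]/2
print(m[:2],"gap",np.linalg.norm(d),np.linalg.norm(F[0]-F[1]),np.linalg.norm(F[2]-F[3]))
psi=np.arctan2(-d[0],d[1]);X=np.array([np.cos(psi),np.sin(psi)]);Y=np.array([-X[1],X[0]]);print("psi",psi)
loc=lambda p:np.array([(p[:2]-m[:2])@X,(p[:2]-m[:2])@Y])*1000
for n,u,v,zz in(("bar-",131,185,.15),("bar+",584,187,.15),("sprung out",236,187,.198),("fixed out",422,187,.198),("tab x-",411,145,.198),("tab x+",411,229,.198),("fl-",141,109,.176),("fl-",562,112,.176),("fl+",154,257,.176),("fl+",547,260,.176)):
    p=onz(s,*L(u,v),zz);print(n,loc(p).round(1),p[:2].round(4))
st=manip.sense();print(st["ee_pos"],st["tcp_rot"],loc(st["ee_pos"]))
E
```

```text
[ 0.54019847 -0.19450516] gap 0.20803606961601656 0.11950558017981364 0.11920694981808368
psi -0.13496460272772023
bar- [  0.4 -72. ] [ 0.5309 -0.2659]
bar+ [ 0.2 75.9] [ 0.5506 -0.1193]
sprung out [ -0.  -30.9] [ 0.536  -0.2251]
fixed out [-0.3 19.6] [ 0.5426 -0.175 ]
tab x- [-10.9  16.4] [ 0.5316 -0.1768]
tab x+ [10.7 16.9] [ 0.5531 -0.1792]
fl- [-20.8 -60.5] [ 0.5114 -0.2516]
fl- [-20.7  61. ] [ 0.5279 -0.1313]
fl+ [ 20.8 -59.9] [ 0.5527 -0.2567]
fl+ [21. 60.] [ 0.5691 -0.1379]
[ 0.62071345 -0.20126868  0.26957774] [-3.14145519e+00  1.09584798e-03  3.01164936e+00] [80.69285411  4.13169408]
```

The feet, flanks, bar and tabs all check to within 1 mm. The guard sits at +1.7 mm in y on A and the yaw is -0.135. I'll move over the tabs.

>>> play_rows([
  [[0,0,0.005,40,-2.4,0,-0.8],[0,0,0,40.6,0,0,-0.8],[0,0,0,0,0,20,-0.8],[0,0,0,0,0,20,-0.8],[0,0,0,0,0,10,-0.8]],
], newtons=40)

```text
t: 3.9
ee_pos: [0.5398, -0.1933, 0.2175]
tcp_rot: [3.141, -0.001, 3.006]
wrist_force: [-0.2, 1.0, -0.0]
opening: 0.0769
grip_force: 0.0
```

>>> play_rows([
  [[0,0,0,0,0,0,-0.8],[0,0,0,0,0,0,-0.8],[0,0,0,0,0,0,-0.8],[0,0,0,0,0,0,-0.8],[0,0,0,0,0,0,-0.8]],
])

```text
t: 4.4
ee_pos: [0.5407, -0.1944, 0.2195]
tcp_rot: [-3.141, 0.001, 3.005]
wrist_force: [1.3, -0.2, 0.4]
opening: 0.0769
grip_force: 0.0
```

```bash
cat > loc.py <<'E'
from h import *
F={"A":(np.array([.5402,-.1945]),-.135),"B":(np.array([.4363,.1836]),.1695)}
def show(k):
    m,psi=F[k];X=np.array([np.cos(psi),np.sin(psi)]);Y=np.array([-X[1],X[0]]);st=manip.sense();p=st["ee_pos"][:2]-m
    f=st["wrist_force"];print("t",st["t"],"loc x,y",(1e3*p@X).round(2),(1e3*p@Y).round(2),"z",(st["ee_pos"][2]*1e3).round(2),"rot",st["tcp_rot"].round(4),"dyaw",((st["tcp_rot"][2]-psi-np.pi+np.pi)%(2*np.pi)-np.pi).round(4),
    "F x,y,z",(f[:2]@X).round(2),(f[:2]@Y).round(2),f[2].round(2),"M",st["moment"].round(2),"open",st["opening"].round(4),"grip",st["grip_force"])
E
python3 -c "
import loc;loc.show('A')"
```

```text
Traceback (most recent call last):
  File "loc.py", line 6, in show
    "F x,y,z",(f[:2]@X).round(2),(f[:2]@Y).round(2),f[2].round(2),"M",st["moment"].round(2),"open",st["opening"].round(4),"grip",st["grip_force"])
                                                                                                   ^^^^^^^^^^^^^^^^^^^
AttributeError: 'float' object has no attribute 'round'
```

```bash
sed -i 's/st\["opening"\].round(4)/round(st["opening"],4)/' loc.py; python3 -c "
import loc
for i in range(3): loc.show('A')
loc.manip.snapshot('wrist');loc.show('A')
loc.manip.snapshot('wrist');loc.show('A')"
```

```text
t 4.4 loc x,y 0.51 0.19 z 219.45 rot [-3.1413e+00  1.0000e-03  3.0048e+00] dyaw -0.0018 F x,y,z 1.3 -0.03 0.4 M [-0.02 -0.02 -0.02] open 0.0769 grip 0.0
t 4.4 loc x,y 0.51 0.19 z 219.45 rot [-3.1413e+00  1.0000e-03  3.0048e+00] dyaw -0.0018 F x,y,z 1.3 -0.03 0.4 M [-0.02 -0.02 -0.02] open 0.0769 grip 0.0
t 4.4 loc x,y 0.51 0.19 z 219.45 rot [-3.1413e+00  1.0000e-03  3.0048e+00] dyaw -0.0018 F x,y,z 1.3 -0.03 0.4 M [-0.02 -0.02 -0.02] open 0.0769 grip 0.0
t 4.45 loc x,y 0.43 0.21 z 219.27 rot [-3.1414e+00  7.0000e-04  3.0048e+00] dyaw -0.0018 F x,y,z -0.07 0.08 -0.7 M [-0.02 -0.02  0.02] open 0.0769 grip 0.0
t 4.5 loc x,y 0.37 0.18 z 219.12 rot [-3.1414e+00  5.0000e-04  3.0048e+00] dyaw -0.0018 F x,y,z -0.01 -0.57 -0.91 M [ 0.02  0.01 -0.03] open 0.0767 grip 0.0
```

>>> play_rows([
  [[0,0,0,0,1.5,10,-0.8],[0,0,0,0,0,20,-0.8],[0,0,0,0,0,20,-0.8],[0,0,0,0,0,9,-0.8],[0,0,0,0,0,0,-0.8]],
])

```text
t: 5.0
ee_pos: [0.5397, -0.1924, 0.1574]
tcp_rot: [3.141, -0.004, 3.005]
wrist_force: [-0.7, 0.5, -0.6]
opening: 0.0771
grip_force: 0.0
```

```bash
python3 -c "
import loc
loc.show('A')
s=loc.manip.snapshot('wrist');loc.cv2.imwrite('pics/g1.png',s['color'])"
```

```text
t 5.0 loc x,y -0.76 2.06 z 157.42 rot [ 3.1406 -0.0037  3.0048] dyaw -0.0018 F x,y,z -0.77 0.42 -0.56 M [-0.    0.   -0.01] open 0.0771 grip 0.0
```

View pics/g1.png

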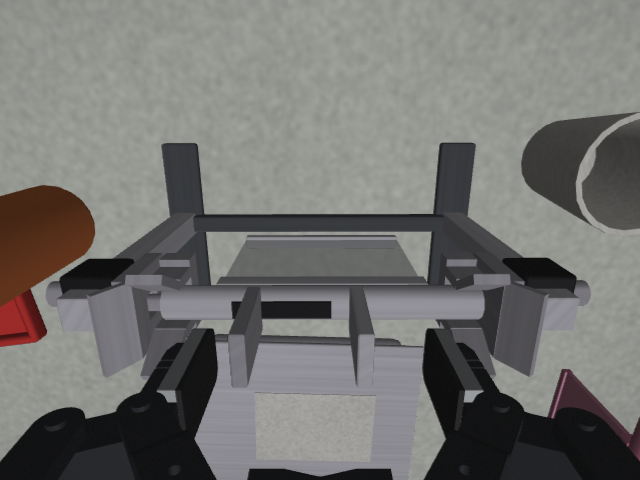

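The wrist view shows the fingers at u≈205 and 430 straddling the sprung tab (240,335) and the fixed tab (362,335), level with them. Closing now.

>>> play_rows([
  [[0,0,0,0,0,0,-0.4],[0,0,0,0,0,0,0],[0,0,0,0,0,0,0.3],[0,0,0,0,0,0,0.5],[0,0,0,0,0,0,0.5]],
], newtons=50)

```text
t: 5.55
ee_pos: [0.5421, -0.1928, 0.1638]
tcp_rot: [-3.141, 0.006, 3.005]
wrist_force: [-0.6, 2.0, 8.6]
opening: 0.0343
grip_force: 50.5
```

>>> play_rows([
  [[0,0,0,0,0,0,0.5],[0,0,0,0,0,0,0.5],[0,0,0,0,0,0,0.5],[0,0,0,0,0,0,0.5],[0,0,0,0,0,0,0.5]],
])

```text
t: 6.05
ee_pos: [0.5421, -0.1928, 0.1639]
tcp_rot: [-3.14, 0.006, 3.005]
wrist_force: [-0.4, 1.2, 8.4]
opening: 0.0344
grip_force: 50.5
```

```bash
python3 -c "
import loc
loc.show('A')"
```

```text
t 6.05 loc x,y 1.64 1.9 z 163.85 rot [-3.1405  0.0063  3.0053] dyaw -0.0013 F x,y,z -0.52 1.17 8.36 M [-0.13  0.15 -0.06] open 0.0344 grip 50.528751611709595
```

>>> play_rows([
  [[0,0,0,0,0,-3,0.5],[0,0,0,0,0,-5,0.5],[0,0,0,0,0,-7,0.5],[0,0,0,0,0,-10,0.5],[0,0,0,0,0,0,0.5]],
])

```text
t: 6.55
ee_pos: [0.5412, -0.193, 0.1867]
tcp_rot: [-3.141, 0.002, 3.005]
wrist_force: [0.9, -0.2, -2.8]
opening: 0.0337
grip_force: 50.2
```

```bash
python3 -c "
import loc
loc.show('A')"
```

```text
t 6.55 loc x,y 0.78 1.58 z 186.67 rot [-3.1410e+00  2.3000e-03  3.0047e+00] dyaw -0.0019 F x,y,z 0.92 -0.09 -2.8 M [-0.01  0.01 -0.02] open 0.0337 grip 50.21694839000702
```

It's held, with the wrist reading -2.8 N, about the guard's weight. I'll lift clear.

>>> play_rows([
  [[0,0,0,0,0,-20,0.5],[0,0,0,0,0,-30,0.5],[0,0,0,0,0,-35,0.5],[0,0,0,0,0,-35,0.5],[0,0,0,0,0,-25,0.5]],
])

```text
t: 7.05
ee_pos: [0.5407, -0.1928, 0.3326]
tcp_rot: [-3.141, 0.002, 3.005]
wrist_force: [0.7, -0.5, -4.4]
opening: 0.0337
grip_force: 50.9
```

```bash
python3 -c "
import loc
s=loc.manip.snapshot('wrist');loc.cv2.imwrite('pics/g2.png',s['color']);loc.show('A');loc.show('B')"
```

```text
t 7.1 loc x,y 0.61 1.58 z 336.79 rot [-3.1394  0.0082  3.0047] dyaw -0.0019 F x,y,z -2.17 0.86 0.24 M [-0.    0.06 -0.04] open 0.0334 grip 51.01508438587189
t 7.1 loc x,y 39.69 -388.88 z 336.79 rot [-3.1394  0.0082  3.0047] dyaw -0.3064 F x,y,z -1.81 1.47 0.24 M [-0.    0.06 -0.04] open 0.0334 grip 51.01508438587189
```

View pics/g2.png

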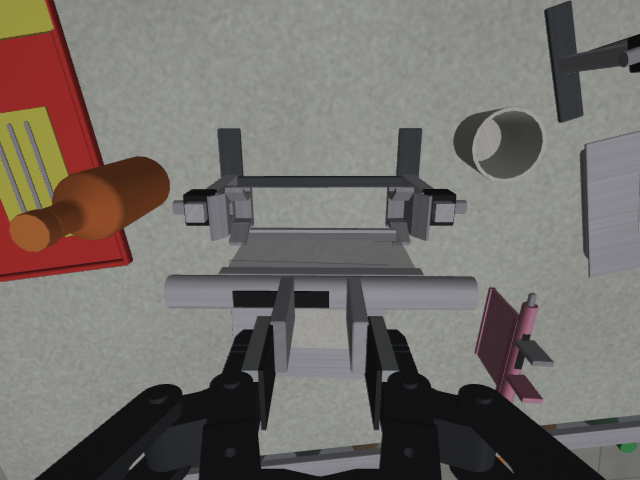

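The guard is held level with its bar from u=165 to 477, midpoint 321, so it's centred, and the pin is drawn flush. I'll carry it over to B.

>>> play_rows([
  [[0,0,-0.102,0,10,0,0.5],[0,0,-0.102,0,10,0,0.5],[0,0,-0.102,0,10,0,0.5],[0,0,0,8,30,0,0.5],[0,0,0,8,40,0,0.5]],
])

```text
t: 7.6
ee_pos: [0.5139, -0.0968, 0.3275]
tcp_rot: [3.141, -0.003, -2.975]
wrist_force: [0.9, 1.9, -2.0]
opening: 0.0338
grip_force: 51.0
```

>>> play_rows([
  [[0,0,0,6,44,0,0.5],[0,0,0,6,44,0,0.5],[0,0,0,6,44,0,0.5],[0,0,0,6,44,0,0.5],[0,0,0,6,44,0,0.5]],
])

```text
t: 8.1
ee_pos: [0.4466, 0.1167, 0.3288]
tcp_rot: [3.141, -0.001, -2.973]
wrist_force: [0.5, -0.4, -5.1]
opening: 0.0336
grip_force: 51.0
```

>>> play_rows([
  [[0,0,0,0,35,0,0.5],[0,0,0,0,20,0,0.5],[0,0,0,0,10,0,0.5],[0,0,0,0,0,0,0.5],[0,0,0,0,0,0,0.5]],
])

```text
t: 8.6
ee_pos: [0.4368, 0.1785, 0.3294]
tcp_rot: [-3.141, -0.001, -2.973]
wrist_force: [-0.3, -0.4, -4.2]
opening: 0.0338
grip_force: 51.3
```

>>> play_rows([
  [[0,0,0,0,0,0,0.5],[0,0,0,0,0,0,0.5],[0,0,0,0,0,0,0.5],[0,0,0,0,0,0,0.5],[0,0,0,0,0,0,0.5]],
])

```text
t: 9.1
ee_pos: [0.4366, 0.1791, 0.3298]
tcp_rot: [3.142, 0.0, -2.973]
wrist_force: [-0.0, 0.3, -4.1]
opening: 0.0339
grip_force: 51.3
```

```bash
python3 -c "
from loc import *
show('B')
s=manip.snapshot('wrist');cv2.imwrite('pics/g3.png',s['color']);show('B')
g=cv2.cvtColor(s['color'],cv2.COLOR_BGR2GRAY)
for u in (190,210,430,450): 
  d=np.diff(g[260:330,u].astype(int)); print(u,[(260+i,int(d[i])) for i in np.where(abs(d)>12)[0]])
for v in(288,296): 
  d=np.diff(g[v].astype(int)); print(v,[(int(i),int(d[i])) for i in np.where(abs(d)>15)[0] if i<200 or i>440])
st=manip.sense()
R=__import__('scipy.spatial.transform',fromlist=['Rotation']).Rotation.from_euler('xyz',st['tcp_rot']).as_matrix()
for dx in(-3,0,3): print(dx,proj(s,st['ee_pos']+R@np.array([dx/1e3,0,.0138])), proj(s,st['ee_pos']+R@np.array([dx/1e3,.072,.0138])))
"
```

```text
t 9.1 loc x,y -0.44 -4.5 z 329.83 rot [ 3.1416e+00  1.0000e-04 -2.9727e+00] dyaw -0.0007 F x,y,z 0.0 0.26 -4.07 M [ 0.02  0.01 -0.03] open 0.0339 grip 51.32874369621277
t 9.15 loc x,y -0.47 -4.44 z 329.8 rot [-3.1416  0.     -2.9726] dyaw -0.0005 F x,y,z 0.19 -0.65 -4.21 M [-0.01  0.05 -0.05] open 0.0338 grip 51.32898688316345
190 [(np.int64(274), -77), (np.int64(275), 14)]
210 [(np.int64(274), -83), (np.int64(275), 18)]
430 [(np.int64(275), -66)]
450 [(np.int64(275), -73)]
288 [(5, -35), (13, -33), (22, 65), (23, 26), (37, -24), (43, 48), (44, 22), (163, -16), (517, 27), (554, -39), (555, -44), (556, -23), (596, 22), (597, 19), (600, -34), (601, -18)]
296 [(5, -35), (12, -42), (13, -18), (27, 21), (28, 36), (29, 46), (477, -16), (478, -19), (525, 16), (526, 19), (564, -20), (565, -39), (566, -32), (592, 18), (593, 19), (594, 20), (597, -38)]
-3 [[322.18216589 300.66543585]] [[472.6742303  300.74154241]]
0 [[322.19567352 294.96771168]] [[473.44132091 295.04256656]]
3 [[322.20931706 289.2126549 ]] [[474.21613248 289.28622897]]
```

>>> play_rows([
  [[0,0,0,4.2,5.8,0,0.5],[0,0,0,0,0,15,0.5],[0,0,0,0,0,30,0.5],[0,0,0,0,0,30,0.5],[0,0,0,0,0,20,0.5]],
])

```text
t: 9.65
ee_pos: [0.4305, 0.1845, 0.2324]
tcp_rot: [-3.141, -0.002, -2.972]
wrist_force: [0.2, -0.3, -3.2]
opening: 0.034
grip_force: 51.3
```

>>> play_rows([
  [[0,0,0,0,0,10,0.5],[0,0,0,0,0,0,0.5],[0,0,0,0,0,0,0.5],[0,0,0,0,0,0,0.5],[0,0,0,0,0,0,0.5]],
])

```text
t: 10.15
ee_pos: [0.4319, 0.1845, 0.2262]
tcp_rot: [3.141, 0.002, -2.972]
wrist_force: [0.1, -0.1, -3.4]
opening: 0.0337
grip_force: 51.4
```

```bash
python3 -c "
from loc import *
show('B')
s=manip.snapshot('wrist');cv2.imwrite('pics/g4.png',s['color']);show('B')
"
```

```text
t 10.15 loc x,y -4.21 1.6 z 226.21 rot [ 3.1412e+00  2.3000e-03 -2.9724e+00] dyaw -0.0003 F x,y,z 0.07 -0.14 -3.38 M [-0.02 -0.03 -0.02] open 0.0337 grip 51.35226309299469
t 10.2 loc x,y -4.29 1.58 z 225.95 rot [ 3.1413e+00  1.8000e-03 -2.9724e+00] dyaw -0.0003 F x,y,z -0.37 -0.3 -3.78 M [-0.   -0.02  0.01] open 0.0337 grip 51.350818276405334
```

View pics/g4.png

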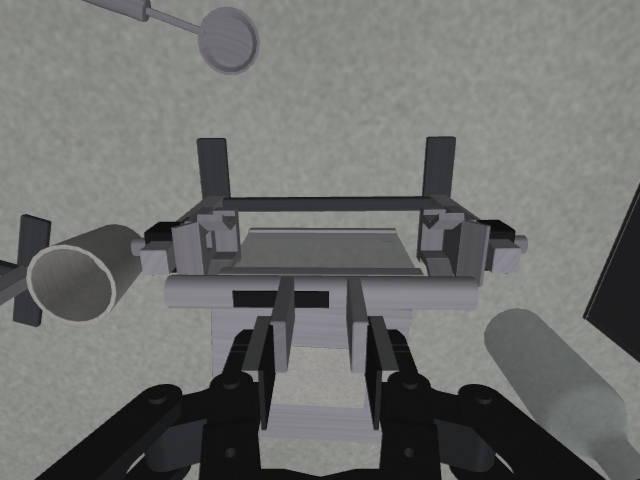

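This view shows the guard above B: bar from u=165 to 477, lips at about u=174–204 and 457–489, and foot ends at (212,139) and (440,137). The stand looks shifted in u relative to my estimate, so I'll check by ray casting from this settled image.

```bash
python3 -c "
from loc import *
s=manip.snapshot('wrist');show('B')
m,psi=F['B'];X=np.array([np.cos(psi),np.sin(psi)]);Y=np.array([-X[1],X[0]])
l=lambda u,v,z:(1e3*np.array([(onz(s,u,v,z)[:2]-m)@X,(onz(s,u,v,z)[:2]-m)@Y])).round(1)
g=cv2.cvtColor(s['color'],cv2.COLOR_BGR2GRAY).astype(int)
def ed(v,a,b,th=14): d=g[v,a+1:b]-g[v,a-1:b-2]; return [(a+int(i),int(d[i])) for i in range(1,len(d)-1) if abs(d[i])>th and abs(d[i])>=abs(d[i-1]) and abs(d[i])>abs(d[i+1])]
for v in(145,160,175): print('foot',v,ed(v,180,240),ed(v,410,470))
for v in(255,262,268): print('cap',v,ed(v,125,245,10),ed(v,415,535,10))
for v in(290,296): print('bar',v,ed(v,150,180,10),ed(v,465,490,10))
print('feet ends',l(212,139,.006),l(440.5,137,.006))
p=s['view']; print(np.linalg.inv(p)[:3,3],'TCP u',proj(s,manip.sense()['ee_pos']))
for y in(-.104,.104): print('pred foot end',proj(s,np.r_[m-.06*X+y*Y,.006]))
t=manip.snapshot('top')
print('tcp-guard bar mid in top',proj(t,np.r_[manip.sense()['ee_pos'][:2],.215]))
G=cv2.cvtColor(t['color'],cv2.COLOR_BGR2GRAY).astype(int)
"
```

```text
t 10.25 loc x,y -4.36 1.53 z 225.66 rot [ 3.1414e+00  1.4000e-03 -2.9725e+00] dyaw -0.0004 F x,y,z 0.06 -0.43 -4.28 M [-0.03 -0.03  0.02] open 0.0341 grip 51.34991526603699
foot 145 [(197, -86), (226, 95)] [(425, -88), (428, 19), (455, 84)]
foot 160 [(198, -85), (227, 92)] [(424, -96), (454, 90)]
foot 175 [(200, -84), (229, 110)] [(423, -106), (452, 85)]
cap 255 [(133, 47), (140, 24), (166, -54), (174, 32), (201, -44), (235, 11), (241, 27)] [(416, -72), (424, 11), (446, -13), (458, 36), (483, 29), (486, -51), (494, 74)]
cap 262 [(141, 52), (167, -55), (175, 32), (202, -48), (210, 18), (236, 16), (239, 15)] [(419, -25), (423, -73), (427, 36), (450, -39), (457, 42), (482, 29), (485, -50), (493, 75)]
cap 268 [(142, 46), (168, -63), (174, -39), (176, 71), (203, -52), (208, 16), (221, -18)] [(420, 60), (426, -87), (451, -36), (457, 39), (481, 30), (485, -72), (487, 14), (492, 76)]
bar 290 [] [(478, 14)]
bar 296 [] []
feet ends [-60.9 -96.7] [-62.6 109. ]
[0.34797553 0.16904212 0.39117744] TCP u [[322.06456766 307.97233204]]
pred foot end [[203.93967143 140.01950498]]
pred foot end [[434.66363147 140.02239391]]
tcp-guard bar mid in top [[229.55152675 255.87151097]]
```

The settled image puts the stand's middle about 6 mm further in +y, as the top camera did, so the first wrist picture was taken while the arm was still moving. I'll back off to the same vertical view, let it settle, and re-measure with template matching.

>>> play_rows([
  [[0,0,0,0,5,-10,0.5],[0,0,0,0,0,-20,0.5],[0,0,0,0,0,-14,0.5],[0,0,0,-20,0,0,0.5],[0,0,0,-30,0,0,0.5]],
])

```text
t: 10.8
ee_pos: [0.4802, 0.1983, 0.2718]
tcp_rot: [3.141, 0.004, -2.972]
wrist_force: [0.3, -0.0, -4.4]
opening: 0.0339
grip_force: 51.4
```

>>> play_rows([
  [[0,0,0,-22,0,0,0.5],[0,0,0,-10,0,0,0.5],[0,0,0,0,0,0,0.5],[0,0,0,0,0,0,0.5],[0,0,0,0,0,0,0.5]],
])

```text
t: 11.3
ee_pos: [0.5107, 0.2031, 0.2694]
tcp_rot: [3.141, 0.0, -2.972]
wrist_force: [0.3, 0.4, -4.0]
opening: 0.0337
grip_force: 51.4
```

>>> play_rows([
  [[0,0,0,0,0,0,0.5],[0,0,0,0,0,0,0.5],[0,0,0,0,0,0,0.5],[0,0,0,0,0,0,0.5],[0,0,0,0,0,0,0.5]],
])

```text
t: 11.8
ee_pos: [0.5113, 0.203, 0.2688]
tcp_rot: [3.142, -0.0, -2.972]
wrist_force: [-0.0, -0.2, -4.8]
opening: 0.0336
grip_force: 51.4
```

```bash
cat > meas.py <<'E'
from loc import *
from scipy.optimize import least_squares
show('B');s=manip.snapshot('wrist');cv2.imwrite('pics/wB2.png',s['color']);st=manip.sense();show('B')
g=cv2.cvtColor(s['color'],cv2.COLOR_BGR2GRAY);t=cv2.imread('pics/wB.png',0)
L=lambda u,v:np.array([160+(u+.5)/4-.5,35+(v+.5)/4-.5]); R=lambda u,v:L(u,v)+[392-160-90,0]
def track(p,h=9):
    x,y=np.round(p).astype(int);q=t[max(0,y-h):y+h+1,x-h:x+h+1]
    x0,y0=max(0,x-h-22),max(0,y-h-22);r=cv2.matchTemplate(g[y0:y+h+23,x0:x+h+23],q,cv2.TM_CCOEFF_NORMED)
    _,c,_,(i,j)=cv2.minMaxLoc(r);sub=[0,0]
    if 0<i<r.shape[1]-1 and 0<j<r.shape[0]-1:
        for k,(a,b,d) in enumerate(((r[j,i-1],c,r[j,i+1]),(r[j-1,i],c,r[j+1,i]))): sub[k]=.5*(a-d)/(a-2*b+d)
    d=np.array([x0+i+sub[0]-(x-h),y0+j+sub[1]-max(0,y-h)]);print(d.round(2),round(c,3));return p+d
print("feet");Ft=[track(p) for p in(L(190,27),L(234,545),R(512,20),R(475,540))]
F3=[onz(s,*p,.006) for p in Ft];m=sum(F3)/4;d=(F3[2]+F3[3]-F3[0]-F3[1])[:2]/2;psi=np.arctan2(-d[0],d[1])
print("feet mid",m[:2],"psi",psi,"gap",np.linalg.norm(d),np.linalg.norm(F3[0]-F3[1]),np.linalg.norm(F3[2]-F3[3]))
X=np.array([np.cos(psi),np.sin(psi),0]);Y=np.array([-X[1],X[0],0]);O=np.r_[m[:2],.15]
print("flanks");obs=[(x,y,.026,track(p)) for x,y,p in((-.0205,-.06,L(222,108)),(.0205,-.06,L(248,402)),(-.0205,.06,R(480,103)),(.0205,.06,R(457,397)),(-.0205,-.074,L(129,108)),(.0205,-.074,L(160,402)),(-.0205,.074,R(570,103)),(.0205,.074,R(545,397)))]
f=lambda q:np.concatenate([proj(s,O+X*(o[0]+q[0])+Y*(o[1]+q[1])+[0,0,o[2]+q[2]])[0]-o[3] for o in obs])
r=least_squares(f,[0,0,0]);print("dx dy dz",r.x,"res",r.fun.round(1))
b=(O+X*r.x[0]+Y*r.x[1])[:2];print("bearing",b);e=st["ee_pos"][:2]-b;print("TCP rel bearing x,y mm",1e3*e@X[:2],1e3*e@Y[:2],"yaw err",(st["tcp_rot"][2]-psi+np.pi)%(2*np.pi)-0)
E
python3 meas.py
```

```text
t 11.8 loc x,y 77.24 6.44 z 268.78 rot [ 3.1416e+00 -1.0000e-04 -2.9725e+00] dyaw -0.0004 F x,y,z -0.07 -0.24 -4.8 M [-0.01 -0.04 -0.06] open 0.0336 grip 51.374167799949646
t 11.85 loc x,y 77.29 6.45 z 268.77 rot [-3.1415 -0.     -2.9724] dyaw -0.0003 F x,y,z 0.09 -0.01 -3.81 M [ 0.03  0.02 -0.03] open 0.0338 grip 51.37485980987549
feet
[1.85 3.78] 0.994
[2.64 3.06] 0.998
[1.13 4.  ] 1.0
[3.16 3.31] 0.993
feet mid [0.43301164 0.1895688 ] psi 0.17510358791214195 gap 0.2077773448988922 0.11969106104192546 0.11993854209522983
flanks
[2.83 6.02] 0.935
[2.43 5.02] 0.927
[1.95 6.03] 0.928
[1.74 5.39] 0.932
[3.49 5.66] 0.953
[3.16 5.21] 0.976
[2.23 6.18] 0.972
[1.93 5.36] 0.967
dx dy dz [-0.00650044 -0.00040349 -0.00704466] res [ 0.7  0.3  0.3 -0.2 -0.7  0.3  0.2 -0.5 -0.4  0.8 -0.9 -0.3  0.3  0.
  0.6 -0.6]
bearing [0.4266809  0.18803904]
TCP rel bearing x,y mm 86.02603485218685 -0.03198974345988393 yaw err 6.277249155453308
```

The settled measurement agrees with the top camera: B is at (0.433,0.190) with yaw 0.175, and its bearings are offset -6.5 mm in x and -7 mm in z. I'm going back over it with these values.

>>> play_rows([
  [[0,0,-0.0055,15,0.9,0,0.5],[0,0,0,30,0,0,0.5],[0,0,0,25,0,0,0.5],[0,0,0,14,0,0,0.5],[0,0,0,0,0,10,0.5]],
])

```text
t: 12.35
ee_pos: [0.4279, 0.1895, 0.2611]
tcp_rot: [3.141, 0.004, -2.966]
wrist_force: [1.4, -0.0, -3.6]
opening: 0.0336
grip_force: 51.4
```

>>> play_rows([
  [[0,0,0,0,0,20,0.5],[0,0,0,0,0,20,0.5],[0,0,0,0,0,5,0.5],[0,0,0,0,0,0,0.5],[0,0,0,0,0,0,0.5]],
])

```text
t: 12.85
ee_pos: [0.429, 0.1895, 0.2145]
tcp_rot: [3.141, 0.001, -2.967]
wrist_force: [-0.9, -0.5, -3.5]
opening: 0.0339
grip_force: 51.4
```

>>> play_rows([
  [[0,0,0,0,0,0,0.5],[0,0,0,0,0,0,0.5],[0,0,0,0,0,0,0.5],[0,0,0,0,0,0,0.5],[0,0,0,0,0,0,0.5]],
])

```text
t: 13.35
ee_pos: [0.4286, 0.1894, 0.2139]
tcp_rot: [3.142, 0.0, -2.967]
wrist_force: [-0.1, -0.1, -3.9]
opening: 0.0338
grip_force: 51.4
```

```bash
sed -i 's/"B":(.*$/"B":(np.array([.4267,.1880]),.175)}/' loc.py; python3 -c "
from loc import *
show('B')"
```

```text
t 13.35 loc x,y 2.08 1.06 z 213.9 rot [ 3.1416e+00  2.0000e-04 -2.9669e+00] dyaw -0.0003 F x,y,z -0.11 -0.06 -3.92 M [-0.02 -0.07 -0.02] open 0.0338 grip 51.37421786785126
```

Now down in small steps, feeling the force.

>>> play_rows([
  [[0,0,0,0,0,8,0.5],[0,0,0,0,0,8,0.5],[0,0,0,0,0,6,0.5],[0,0,0,0,0,4,0.5],[0,0,0,0,0,3,0.5]],
])

```text
t: 13.85
ee_pos: [0.4283, 0.1893, 0.184]
tcp_rot: [-3.141, -0.001, -2.967]
wrist_force: [0.2, 0.5, -4.5]
opening: 0.0337
grip_force: 51.4
```

>>> play_rows([
  [[0,0,0,0,0,2,0.5],[0,0,0,0,0,2,0.5],[0,0,0,0,0,2,0.5],[0,0,0,0,0,1,0.5],[0,0,0,0,0,0,0.5]],
])

```text
t: 14.35
ee_pos: [0.4285, 0.1894, 0.1777]
tcp_rot: [-3.142, -0.0, -2.967]
wrist_force: [-0.1, -0.6, -4.4]
opening: 0.0339
grip_force: 51.4
```

```bash
python3 -c "
from loc import *
show('B')"
```

```text
t 14.35 loc x,y 2.02 1.04 z 177.69 rot [-3.1415e+00 -1.0000e-04 -2.9669e+00] dyaw -0.0004 F x,y,z -0.15 -0.53 -4.43 M [-0.   -0.05 -0.02] open 0.0339 grip 51.3803368806839
```

>>> play_rows([
  [[0,0,0,0,0,1.5,0.5],[0,0,0,0,0,1.5,0.5],[0,0,0,0,0,1.5,0.5],[0,0,0,0,0,1.5,0.5],[0,0,0,0,0,1,0.5]],
])

```text
t: 14.85
ee_pos: [0.4285, 0.1894, 0.1705]
tcp_rot: [-3.142, -0.0, -2.967]
wrist_force: [0.1, -0.2, -4.0]
opening: 0.0338
grip_force: 51.4
```

>>> play_rows([
  [[0,0,0,0,0,1,0.5],[0,0,0,0,0,1,0.5],[0,0,0,0,0,1,0.5],[0,0,0,0,0,1,0.5],[0,0,0,0,0,1,0.5]],
])

```text
t: 15.35
ee_pos: [0.4285, 0.1894, 0.1657]
tcp_rot: [-3.142, -0.0, -2.967]
wrist_force: [0.6, 0.9, -4.8]
opening: 0.0338
grip_force: 51.4
```

```bash
python3 -c "
from loc import *
show('B')"
```

```text
t 15.35 loc x,y 2.03 1.06 z 165.69 rot [-3.1416 -0.     -2.9669] dyaw -0.0003 F x,y,z 0.74 0.79 -4.79 M [ 0.    0.02 -0.01] open 0.0338 grip 51.380048990249634
```

>>> play_rows([
  [[0,0,0,0,0,0.8,0.5],[0,0,0,0,0,0.8,0.5],[0,0,0,0,0,0.8,0.5],[0,0,0,0,0,0.8,0.5],[0,0,0,0,0,0.8,0.5]],
])

```text
t: 15.85
ee_pos: [0.4285, 0.1894, 0.1617]
tcp_rot: [3.142, -0.0, -2.967]
wrist_force: [-0.2, -0.2, -4.0]
opening: 0.0337
grip_force: 51.4
```

>>> play_rows([
  [[0,0,0,0,0,0.6,0.5],[0,0,0,0,0,0.6,0.5],[0,0,0,0,0,0.6,0.5],[0,0,0,0,0,0.6,0.5],[0,0,0,0,0,0.6,0.5]],
])

```text
t: 16.35
ee_pos: [0.4285, 0.1894, 0.1588]
tcp_rot: [3.142, 0.0, -2.967]
wrist_force: [-0.1, -0.4, -4.1]
opening: 0.0332
grip_force: 51.4
```

```bash
python3 -c "
from loc import *
show('B')"
```

```text
t 16.35 loc x,y 2.06 1.06 z 158.77 rot [ 3.1416e+00  1.0000e-04 -2.9669e+00] dyaw -0.0003 F x,y,z -0.11 -0.34 -4.06 M [-0.02 -0.03  0.01] open 0.0332 grip 51.38089656829834
```

>>> play_rows([
  [[0,0,0,0,0,0.4,0.5],[0,0,0,0,0,0.4,0.5],[0,0,0,0,0,0.4,0.5],[0,0,0,0,0,0.4,0.5],[0,0,0,0,0,0,0.5]],
])

```text
t: 16.85
ee_pos: [0.4286, 0.1894, 0.1574]
tcp_rot: [3.142, 0.0, -2.967]
wrist_force: [-0.3, 1.6, -3.5]
opening: 0.0336
grip_force: 52.1
```

>>> play_rows([
  [[0,0,0,0,0,0.4,0.5],[0,0,0,0,0,0.4,0.5],[0,0,0,0,0,0.3,0.5],[0,0,0,0,0,0,0.5],[0,0,0,0,0,0,0.5]],
])

```text
t: 17.35
ee_pos: [0.4287, 0.1897, 0.1568]
tcp_rot: [3.141, 0.001, -2.967]
wrist_force: [-1.3, 1.9, 3.8]
opening: 0.0335
grip_force: 55.0
```

```bash
python3 -c "
from loc import *
show('B')"
```

```text
t 17.35 loc x,y 2.29 1.29 z 156.8 rot [ 3.1411e+00  1.2000e-03 -2.9667e+00] dyaw -0.0001 F x,y,z -0.99 2.1 3.79 M [ 0.04  0.14 -0.08] open 0.0335 grip 55.04848122596741
```

Contact at z=156.8, exactly the predicted floor height, with about 8 N of load. I'll open gently, easing down slightly to offset the pads swinging back.

>>> play_rows([
  [[0,0,0,0,0,0,0.2],[0,0,0,0,0,0.5,0.1],[0,0,0,0,0,0.8,0],[0,0,0,0,0,0.8,-0.1],[0,0,0,0,0,0.5,-0.2]],
])

```text
t: 17.85
ee_pos: [0.4289, 0.188, 0.1534]
tcp_rot: [-3.139, 0.0, -2.968]
wrist_force: [0.6, -6.1, 4.4]
opening: 0.0511
grip_force: 3.2
```

>>> play_rows([
  [[0,0,0,0,0,0,-0.4],[0,0,0,0,0,0,-0.6],[0,0,0,0,0,0,-0.8],[0,0,0,0,0,0,-0.8],[0,0,0,0,0,0,-0.8]],
])

```text
t: 18.35
ee_pos: [0.4284, 0.1895, 0.1534]
tcp_rot: [3.141, -0.0, -2.967]
wrist_force: [0.5, -1.5, 0.5]
opening: 0.077
grip_force: 0.0
```

```bash
python3 -c "
from loc import *
show('B')
s=manip.snapshot('wrist');cv2.imwrite('pics/r1.png',s['color'])"
```

```text
t 18.35 loc x,y 1.99 1.22 z 153.39 rot [ 3.1414e+00 -2.0000e-04 -2.9666e+00] dyaw -0.0001 F x,y,z 0.2 -1.56 0.46 M [-0.01 -0.07 -0.01] open 0.077 grip 0.0
```

Released with no grip force. I'll retreat straight up, then sideways, to check.

>>> play_rows([
  [[0,0,0,0,0,-5,-0.8],[0,0,0,0,0,-15,-0.8],[0,0,0,0,0,-30,-0.8],[0,0,0,0,0,-35,-0.8],[0,0,0,0,0,-30,-0.8]],
])

```text
t: 18.9
ee_pos: [0.4286, 0.1894, 0.2718]
tcp_rot: [3.141, 0.002, -2.967]
wrist_force: [-0.0, 0.3, -0.0]
opening: 0.0769
grip_force: 0.0
```

>>> play_rows([
  [[0,0,0,-20,0,0,-0.8],[0,0,0,-30,0,0,-0.8],[0,0,0,-24,0,0,-0.8],[0,0,0,-10,0,0,-0.8],[0,0,0,0,0,0,-0.8]],
])

```text
t: 19.4
ee_pos: [0.5118, 0.204, 0.2685]
tcp_rot: [-3.141, -0.001, -2.967]
wrist_force: [-0.6, 0.3, -0.6]
opening: 0.0766
grip_force: 0.0
```

>>> play_rows([
  [[0,0,0,0,0,0,-0.8],[0,0,0,0,0,0,-0.8],[0,0,0,0,0,0,-0.8],[0,0,0,0,0,0,-0.8],[0,0,0,0,0,0,-0.8]],
])

```text
t: 19.9
ee_pos: [0.511, 0.204, 0.2688]
tcp_rot: [3.142, 0.0, -2.967]
wrist_force: [-0.1, 1.2, 0.3]
opening: 0.0769
grip_force: 0.0
```

```bash
python3 -c "
from loc import *
show('B')
s=manip.snapshot('wrist');cv2.imwrite('pics/v1.png',s['color'])
m,psi=F['B'];X=np.array([np.cos(psi),np.sin(psi)]);Y=np.array([-X[1],X[0]])
g=cv2.cvtColor(s['color'],cv2.COLOR_BGR2GRAY).astype(int)
w=lambda x,y,z:proj(s,np.r_[m+x*X/1e3+y*Y/1e3,z/1e3])[0]
# profile along guard y at tab top height (z=143+48=191), averaged over x -6..6
def prof(z,ys,xs): return np.array([np.mean([g[tuple(np.round(w(x,y,z)).astype(int)[::-1])] for x in xs]) for y in ys])
ys=np.arange(-90,91,1)
for n,z,xs in(('tabs edge (x=+-10)',191,(-10,-9,9,10)),('bar top',150,(-2,0,2)),):
  p=prof(z,ys,xs);d=p[2:]-p[:-2];print(n,[(int(ys[i+1]),int(d[i])) for i in range(len(d)) if abs(d[i])>14])
xs=np.arange(-25,26,1)
for y in(-50,50): p=prof(147,[y],[0]) ;q=np.array([prof(147,[y],[x])[0] for x in xs]);d=q[2:]-q[:-2];print('bar x @',y,[(int(xs[i+1]),int(d[i])) for i in range(len(d)) if abs(d[i])>20])
"
```

```text
t 19.9 loc x,y 85.77 1.06 z 268.76 rot [ 3.1415e+00  4.0000e-04 -2.9668e+00] dyaw -0.0002 F x,y,z 0.09 1.17 0.27 M [ 0.02 -0.03 -0.  ] open 0.0769 grip 0.0
tabs edge (x=+-10) [(-86, -27), (-85, -17), (-68, -29), (-67, -47), (-66, -15), (-64, 26), (-63, 18), (-52, -26), (-51, -23), (-48, 24), (-47, 72), (-46, 48), (-29, -35), (-28, -33), (-23, -23), (-22, -23), (-21, 27), (-20, 47), (-19, 24), (13, -19), (14, -51), (15, -40), (16, 29), (17, 45), (22, 14), (47, -78), (48, -80), (52, 43), (53, 35), (64, -43), (65, -39), (67, 23), (68, 34), (80, 27), (82, -14), (86, 33), (87, 40)]
bar top [(-79, -39), (-78, -40), (-76, 34), (-75, 41), (-68, 20), (-67, 15), (-36, -96), (-35, -89), (-34, 63), (-33, 75), (-27, -42), (-26, -45), (-23, -31), (-22, -30), (8, 96), (9, 96), (15, -35), (16, -70), (17, -41), (19, 73), (20, 73), (25, -17), (27, 22), (75, -22), (76, -79), (77, -59), (79, 35), (80, 24)]
bar x @ -50 [(-8, -59), (-7, -30), (-6, 37), (7, -39), (9, 59), (10, 22)]
bar x @ 50 [(-8, -53), (-7, -32), (-6, 32), (-5, 23), (7, -37), (9, 47), (10, 22)]
```

The tabs are 50.5 mm apart over their outer faces (51 mm at rest), so the pin is fully out. The bar lies level and aligned between the bearings, at x≈0 and y≈+4 mm. Handing in.

```bash
python3 -c "
from rig import manip
print(manip.hand_in())"
```

```text
the job is handed in; nothing more can be done
None
```

I moved the guard to stand B and handed the job in at about 20 s; by my last measurements it is seated level, about 4 mm along +y, with its hinge pin sprung fully home, but the hand-in returned no verdict.

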